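# Clamp the brass rod in the expansion rig with the ratchet knob

## Robot

A 6-joint arm with a two-finger parallel gripper is mounted at the origin on the work surface. World frame = base frame: x ahead of the robot, y to its left, z up, the work surface at z = 0. Lengths are in m, angles in rad, forces in N, time in s.
With the tool pointing down it reaches from about 0.15 to 0.775 m from the base axis. Payload 6.1 kg.
Tool frame: the origin (TCP) lies midway between the tips of the shut fingers; the grasp point (between the pads) lies env.grasp_offset behind it (env.grasp_offset is the distance from the TCP to the grasp point, in m); z points along the fingers, y is the line along which they close (so a half turn about z gives the same grasp; the last joint's range is limited). The gripper opens to 85 mm and grips with 20 to 120 N. Pads are 22 mm wide; open, the fingers measure 114 mm over their backs; the gripper's body (76 mm by 85 mm) begins 54 mm behind the grasp point. The pads swing forward as they close: fully open they stand 13 mm farther back than shut.
Start: joints at [-1.169, 0.126, -0.04, 1.405, 0, 1.571], TCP at [0.205, -0.483, 0.231] pointing down, gripper open.
Joint ranges: [-2.72, 2.72], [-0.95, 1.95], [-1.27, 1.35], [-1.78, 2.02], [-1.46, 1.47], [-3.14, 3.14]. Speed limits (rad/s): [2.39, 2.39, 3.01, 3.14, 3.14, 3.14].

## Interface

Orientations are given as a unit quaternion [w, x, y, z].
In Python, from bench import env gives the robot as it stands.
- The arm moves only by the tool drive_tool, never from a script. Its arguments are lists of equal length, an entry for each row: "grip": the finger opening in cm, from 0 to 8.54; "linear": the shift along the tool's x, y, z in cm, a list of three; "delta_rot": the turn, a rotation vector about the tool's x, y, z in rad, a list of three. A call has 1 to 12 rows; each row is the pose to reach, as a shift and turn from the pose commanded when the call began, along the tool's axes at that moment; what a row does not reach only later rows make up. A row lasts 1/10 s, in which the tool goes at most 50 mm and 8.59 degrees, less where a joint would pass 70% of its speed; a pose out of reach is approached as far as the arm can. A call with a gripper value outside its range is refused whole. The fingers move at their own pace and stop on an object; the grip force is fixed at half the most. Time passes only in rows, so rows that repeat a pose let the fingers close. It gives the time, the measured TCP pose, the force, the opening and the grip force at its end, in the units of the state.
- env.get_obs(): the state, without advancing time (a new reading comes with each control period).
- env.snapshot(name): name is "side" or "top" or "wrist"; returns (picture, depth): 384x512x3 uint8, blue, green, red; 384x512 float32, m along the optical axis (not along the pixel's ray), 0 where there is no reading.
- env.calibration(name): a dict with "vertical_fov" (degrees; the focal length in pixels is half the picture's height over the tangent of half this angle, whatever the lens; pixels are square), "cx", "cy" (the principal point, pixels), "rvec" (rotation vector, rad) and "tvec" (3), from world to camera coordinates, as OpenCV has them. Camera axes: x right, y down, z forward; pixel columns grow to the right and rows downward; lengths in m; the calibration is good to about 2 mm. A picture is of the moment at which its call begins: read the wrist's pose just before it. calibration takes no time and is no camera call; for the wrist camera it gives the pose at the moment of the call.
- env.hand_in(): hands the job in; it is judged then, once.
The state is a dict: "t": time; "joint_positions": joint angles; "qvel": joint speeds; "tau": joint torques, N m; "ee_pos": TCP position; "orientation": TCP orientation; "contact_force": force on the tool from outside, world axes, zero at the start; "ft_torque": the same for the moment, N m; "finger_gap": finger opening in m; "grip_force": force on a finger pad.
Only numpy, scipy, OpenCV 4.12 (cv2) and the standard library are available. Lean on these libraries where they do the work, as an engineer would, in place of code of your own. Each camera call takes 0.05 s, during which the arm holds its last target. There are 200 camera calls.

## Task

Take the brass rod from the blue rack and lay it, without dropping it, in the two vees of the expansion rig, sticking out about equally at both ends. Let go of it, then turn the red ratchet knob clockwise until the shoe grips the rod and the knob slips and clicks: stop after one to three clicks (never reach five, which damages the rod) and let go. Leave the other rods and everything else on the bench where they are.

Things in the scene. Friction and masses are not known exactly. Their poses are not given: they have to be found in the camera images.
- brass_rod: The brass-coloured round rod, 24 mm diameter, 160 mm long, about 0.4 kg, plain ends. Origin at its centre; its y axis runs along its length, z up and x across at the start. It lies level in one of the three places of the blue rack.
- alu_rod: A bystander: aluminium rod of the same size (24 x 160 mm, same axes) in another place of the rack.
- black_rod: A bystander: black plastic rod of the same size (24 x 160 mm, same axes) in another place of the rack.
- rack: Fixed blue rod rack, 200 x 140 mm; origin under its centre, z up. Rods lie along its y axis, axes 50 mm above the bench, in three places 70 mm apart (x = -70, 0, 70 mm); which rod is where varies. They rest on two notched rails, 12 mm wide, at y = -56 and 56 mm; between the rails the rack is only 10 mm high, so a rod can be gripped across its middle.
- rig: Fixed expansion rig: white base plate 130 x 270 x 12 mm (x -65 to 65, y -160 to 110 mm), origin on the bench under the middle of the two vees, z up. The vees, 22 mm wide, stand at y = -60 and 60 mm; between them only the base plate. A blue post with the clamp screw stands at y = 60 mm, a dial gauge (113 mm high) at y = -125 to -143 mm.
- clamp_vee (a point): In the vee under the clamp screw, on the axis of a seated rod, 60 mm along rig y from vee_mid; rig axes. Vees: 90 degrees, faces sloping 45 degrees, 38 mm across the lips. The screw leans over the near (-x) half of this vee, so a rod cannot be lowered straight down: bring it in level from the far (+x) side, descending at 45 degrees along the far vee face, under the brass shoe.
- clamp_post (a point): Top of the blue post (x -45 to -29 mm of the rig, 24 mm wide, 100 mm high) on the robot's side; rig axes. It carries the screw's dark housing, 26 mm diameter, 38 to 64 mm from the seated rod's axis. The screw's axis leans 40 degrees from vertical towards rig -x and passes through clamp_vee. The brass shoe below the housing is 16 mm across and presses the rod into the vee.
- vee_mid (a point): Where the centre of the rod belongs: on the axis of a seated 24 mm rod, midway between the two vees, 70 mm above the bench. Axes of the rig (rod lies along y).
- knob_grip (a point): Grip point of the red ratchet knob: on the screw's axis, 101 mm from the seated rod's axis. The wing is a flat bar 64 long (x), 16 thick (y), 34 mm high (z); this point is 14 mm below its top. Axes turn with the knob; z points out along the screw (40 degrees from vertical). White line on the -x half. The knob does not rise or sink as it turns. A 38 mm steel collar lies 28 mm below the point.
- screw (a joint): Turn of the screw (steel collar) in rad, growing clockwise seen from above the knob; the knob drives it (0.10 Nm friction). Starts at 0 to 0.35. Each rad moves the shoe 10 mm towards the rod; at 0 the shoe is 10 mm clear of a seated rod, at about 1.0 it touches and stops within 0.15 rad beyond (with no rod it runs to its end at 1.25). Turning anticlockwise backs it off.
- knob (a joint): Slip of the knob over the collar in rad: 0 at the start and while knob and screw turn together. Once the screw is stopped the knob slips at a steady 0.25 Nm and this grows. One click is 0.26 rad (15 degrees) of slip; five clicks are 1.3 rad. It never runs backwards.
- beaker: Bystander: clear glass beaker, 68 mm across, 80 mm high; origin under its centre.
- weight: Bystander: brass weight with a grip knob, 48 mm across, 54 mm high; origin under its centre.
- cup: Bystander: white plastic beaker, 72 mm across, 85 mm high; origin under its centre.
- driver: Bystander: screwdriver, 180 mm long, lying flat.
Not all that is in view belongs to the job. There is more than one size of the brass_rod; the job needs the smaller.

How it is judged:
On the way, in this order (a step that is already met when the one before it is completed fails the run):
1. the brass rod lies let go in both vees, before the knob slips (x of brass_rod in the frame of vee_mid between -0.003 and 0.003 m and z of brass_rod in the frame of vee_mid between -0.003 and 0.003 m and y of brass_rod in the frame of vee_mid between -0.018 and 0.018 m and angle between the y axis of brass_rod and the y axis of rig, either way round below 0.05 rad and contact force between the fingers and brass_rod below 0.3 N and linear speed of brass_rod below 0.01 m/s and value of joint knob below 0.1 rad and value of joint screw below 0.6 rad), for 0.2 s.
2. the knob has been turned until the shoe is on the rod and it has clicked once (0.26 rad of slip) (value of joint screw above 0.92 rad and value of joint knob above 0.26 rad), for 0.1 s.
At the end, for the whole second after the job is handed in: The brass rod rests let go in both vees of the rig (axis within 3 mm of its seat, along it within 18 mm of the middle, within 0.05 rad), the screw is down on it (screw above 0.92 rad), and the knob has slipped between 0.26 and 1.3 rad (one to four clicks) and is let go (all of step 2 and x of brass_rod in the frame of vee_mid between -0.003 and 0.003 m and z of brass_rod in the frame of vee_mid between -0.003 and 0.003 m and y of brass_rod in the frame of vee_mid between -0.018 and 0.018 m and angle between the y axis of brass_rod and the y axis of rig, either way round below 0.05 rad and contact force between the fingers and brass_rod below 0.3 N and linear speed of brass_rod below 0.01 m/s and value of joint knob below 1.3 rad and contact force between the fingers and knob below 0.3 N); the robot touches nothing.
It fails at once if the knob is turned on to the fifth click (1.3 rad of slip) (value of joint knob above 1.3 rad).
It fails at once if the rod is dropped or banged into the rig (over 80 N) (contact force between brass_rod and rig above 80 N).
It fails at once if another rod, the beaker, the cup, the weight or the screwdriver is moved over 30 mm (distance of any of alu_rod, black_rod, beaker, weight, cup, driver from where it was at the start of the episode above 0.03 m).
It also fails if it takes over 64 s, if anything falls off the work surface, if the arm or the gripper's body presses on something with over 40 N, if the wrist force passes 120 N, or if a joint passes its speed limit or range.

## Working session

There is one attempt and no reset: what is moved stays moved. The work goes in short steps, Python scripts to look and compute and a tool call to move; the robot and the scene stay as the last step left them, time stands still between calls to the robot, and variables do not carry over. Pictures are saved under pics/ and viewed, at most 11 in all, crops included, and the job is handed in when it is done.

Besides the shell and the picture viewer there is one more tool, called after ">>>" in YAML: its name, and indented under it one key for each argument. drive_tool: Moves the arm, as the interface text tells. Its arguments: {"type":"object","properties":{"grip":{"type":"array"},"linear":{"type":"array"},"delta_rot":{"type":"array"}},"required":["grip","linear","delta_rot"]}

```bash
ls; mkdir -p pics; cat > h.py <<'E'
import numpy as np, cv2
from scipy.spatial.transform import Rotation as R
from bench import env
def cal(n):
    c=env.calibration(n); f=192/np.tan(np.radians(c["vertical_fov"])/2)
    return f,c["cx"],c["cy"],R.from_rotvec(np.ravel(c["rvec"])).as_matrix(),np.ravel(c["tvec"])
def cloud(n,save=None):
    c=cal(n); im,d=env.snapshot(n)
    if save: cv2.imwrite(save,im)
    f,cx,cy,M,t=c; v,u=np.mgrid[:384,:512]
    P=np.stack([(u-cx)/f*d,(v-cy)/f*d,d],-1)
    W=(P-t)@M; W[d==0]=np.nan
    return im,W
E
python3 - <<'E'
from h import *
import h
for n in("top","side"):
    im,W=cloud(n,f"pics/{n}.png"); np.savez(f"{n}.npz",im=im,W=W)
    f,cx,cy,M,t=cal(n); print(n,f,cx,cy,-M.T@t, M[2])
a=cv2.imread("pics/top.png");cv2.imwrite("pics/top2.png",cv2.resize(a,(800,600)))
print(env.grasp_offset, env.get_obs())
E
```

```text
pics
top 464.3315276053128 260.8948499494095 192.31768986985213 [0.34748837 0.09483096 1.28092908] [ 0.10093999 -0.01189972 -0.99482135]
side 375.4419988496687 247.56427700474103 188.95333145914225 [0.30040856 0.88475823 0.85254736] [ 0.13914762 -0.72401057 -0.67560834]
0.0187 {'t': 0.1, 'joint_positions': array([-1.16898901e+00,  1.26334832e-01, -4.05102861e-02,  1.40538195e+00,
        1.53852221e-05,  1.57077142e+00]), 'qvel': array([ 8.36043838e-05, -2.68330362e-03,  1.68956934e-03,  2.02562378e-03,
       -9.74439871e-04, -2.76533677e-04]), 'tau': array([-9.87047897e-04, -4.36902773e+01,  3.53605843e+01,  1.36840681e-02,
        7.38841163e-05,  8.14022449e-07]), 'ee_pos': array([ 0.20518119, -0.48285259,  0.23059688]), 'orientation': array([-7.02517843e-04,  9.79883914e-01,  1.99567040e-01, -1.35208862e-04]), 'contact_force': array([-0.09250965, -0.52815598, -0.176353  ]), 'ft_torque': array([ 0.00500522, -0.01153477, -0.0221099 ]), 'grip_force': 0.0, 'finger_gap': 0.08524008295476353}
```

View pics/top2.png

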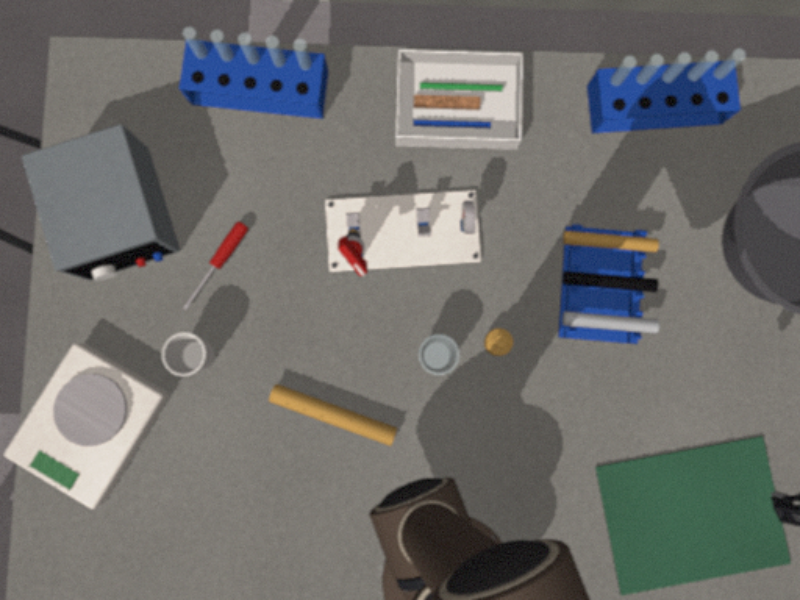

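View pics/side.png

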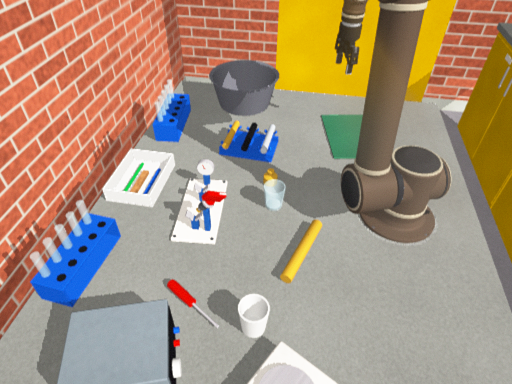

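The rods lie along the rack. Candidates for the brass rod, in the 800x600 top view:
- rack rod at (610,243), brass-coloured and small
- loose larger brass rod at (333,415)
- brown stick in the tray at (447,101)
- brass weight at (499,342)

I choose the one in the rack. The rig's red knob is at (352,255), the gauge at (468,215) and the vees at (354,222) and (424,222). I'll check the choice in a crop and measure it.

```bash
cat > m.py <<'E'
from h import *
z=np.load("top.npz"); im=z["im"]; W=z["W"]
hsv=cv2.cvtColor(im,cv2.COLOR_BGR2HSV); H,S,V=[hsv[...,i].astype(int) for i in range(3)]
def rod(name,m):
    P=W[m]; P=P[~np.isnan(P).any(1)]; P=P[(P[:,2]>.035)&(P[:,2]<.08)]
    top=np.percentile(P[:,2],95)
    r=cv2.minAreaRect((P[:,:2]*1000).astype(np.float32)); print(name,len(P),"top",top,r, P.mean(0))
v,u=np.mgrid[:384,:512]; 
rack=(u>355)&(u<430)&(v>140)&(v<222)
rod("brass",rack&(H>8)&(H<30)&(S>100)); rod("black",rack&(V<45)&(v>165)&(v<195)); rod("alu",rack&(S<60)&(V>90)&(v>195))
P=W[rack&(H>105)&(H<125)&(S>150)]; P=P[P[:,2]>.004]; print("rack",cv2.minAreaRect((P[:,:2]*1000).astype(np.float32)))
reg=(u>200)&(u<315)&(v>115)&(v<180)
m=reg&(S<40)&(V>150)&(abs(W[...,2]-.012)<.006); print("plate",m.sum(),cv2.minAreaRect((W[m][:,:2]*1000).astype(np.float32)))
# red knob
m=reg&((H<8)|(H>172))&(S>150); P=W[m]; print("knob",len(P),P.min(0),P.max(0))
a=cv2.resize(im[110:225,195:435],(800,383),interpolation=cv2.INTER_CUBIC); cv2.imwrite("pics/c1.png",a)
E
python3 m.py
```

```text
brass 461 top 0.06490596837643824 ((551.2843017578125, -262.43212890625), (160.2137451171875, 87.82611083984375), 86.27544403076172) [ 0.58234919 -0.26416156  0.06025159]
black 430 top 0.06512833106550052 ((515.3652954101562, -263.1480407714844), (159.7991485595703, 21.865257263183594), 86.46167755126953) [ 0.51417508 -0.26224254  0.06068928]
alu 530 top 0.06526167787364523 ((445.3880310058594, -263.9368591308594), (159.8214111328125, 24.53586196899414), 86.32852172851562) [ 0.44412906 -0.2637594   0.0599105 ]
rack ((515.5905151367188, -257.7697448730469), (144.20263671875, 197.80862426757812), 86.37608337402344)
plate 3519 ((601.7057495117188, 93.39154815673828), (131.1030731201172, 269.9683837890625), 5.605627536773682)
knob 188 [nan nan nan] [nan nan nan]
```

View pics/c1.png

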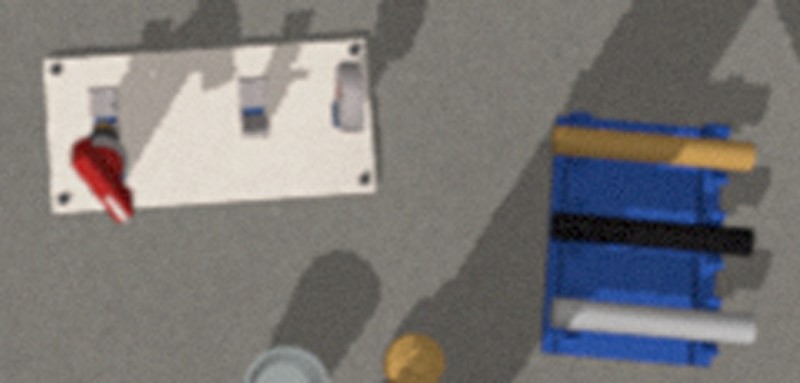

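The crop confirms it: the brass rod is in the rack at crop (655,148), next to the black and aluminium rods. Its length is 160 mm, so it is the smaller one. The knob wing runs from crop (80,150) to (125,218), with its white line at the lower right.

```bash
cat >> h.py <<'E'
RACK=np.radians(-3.65)
def down(yaw,tilt=0):
    "tool y at angle yaw in the xy plane (before tilt), z down"
    y=np.array([np.cos(yaw),np.sin(yaw),0]); z=np.array([0,0,-1.]); return np.stack([np.cross(y,z),y,z],1)
def go(p,Rm,grasp=True):
    o=env.get_obs(); q=o["orientation"]; R0=R.from_quat([*q[1:],q[0]])
    p=np.array(p,float)
    if grasp: p=p-0+Rm[:,2]*env.grasp_offset
    d=R0.inv().apply(p-o["ee_pos"])*100; r=(R0.inv()*R.from_matrix(Rm)).as_rotvec()
    print("lin",d.round(2),"rot",r.round(4),"rows",np.linalg.norm(d)/5,np.degrees(np.linalg.norm(r))/8.59)
E
python3 - <<'E'
from h import *
print(R.from_quat(np.roll(env.get_obs()["orientation"],-1)).as_matrix().round(3))
for y in (RACK,RACK+np.pi): go([.585,-.262,.17],down(y))
E
```

```text
[[ 0.92   0.391 -0.001]
 [ 0.391 -0.92   0.001]
 [ 0.    -0.001 -1.   ]]
lin [43.59 -5.46  7.94] rot [-1.3000e-03 -8.0000e-04 -1.1053e+00] rows 8.929192378388942 7.372148759751051
lin [43.59 -5.46  7.94] rot [-9.0000e-04  1.4000e-03  2.0363e+00] rows 8.929192378388942 13.582457251209451
```

>>> drive_tool:
  grip: [5.5,5.5,5.5,5.5,5.5,5.5,5.5,5.5,5.5,5.5,5.5,5.5]
  linear:
    - [43.6,-5.5,3]
    - [43.6,-5.5,3]
    - [43.6,-5.5,3]
    - [43.6,-5.5,3]
    - [43.6,-5.5,3]
    - [43.6,-5.5,3]
    - [43.6,-5.5,3]
    - [43.6,-5.5,3]
    - [43.6,-5.5,3]
    - [43.6,-5.5,5]
    - [43.6,-5.5,5]
    - [43.6,-5.5,5]
  delta_rot:
    - [0,0,-1.105]
    - [0,0,-1.105]
    - [0,0,-1.105]
    - [0,0,-1.105]
    - [0,0,-1.105]
    - [0,0,-1.105]
    - [0,0,-1.105]
    - [0,0,-1.105]
    - [0,0,-1.105]
    - [0,0,-1.105]
    - [0,0,-1.105]
    - [0,0,-1.105]

```text
t: 1.3
ee_pos: [0.5843, -0.2619, 0.1807]
orientation: [-0.001, 0.729, 0.684, -0.0]
contact_force: [0.4, -0.2, -0.3]
finger_gap: 0.0551
grip_force: 0.0
```

```bash
python3 - <<'E'
from h import *
im,W=cloud("wrist","pics/w1.png")
print(env.get_obs()["joint_positions"])
hsv=cv2.cvtColor(im,cv2.COLOR_BGR2HSV); H,S,V=[hsv[...,i].astype(int) for i in range(3)]
m=(H>8)&(H<30)&(S>100)&(W[...,2]>.04)&(W[...,2]<.08)
P=W[m]; print(len(P),np.percentile(P[:,2],90),cv2.minAreaRect((P[:,:2]*1000).astype(np.float32)))
T=P[P[:,2]>.058];print(np.median(T,0),np.polyfit(T[:,1],T[:,0],1))
E
```

```text
[-4.21919593e-01  3.51456635e-01  1.39412343e-01  1.35927383e+00
 -9.13999531e-05  1.21358121e+00]
3802 0.061894317071939375 ((584.9228515625, -264.9442138671875), (159.74420166015625, 23.328405380249023), 86.38861846923828)
[ 0.58544398 -0.2535165   0.06077128] [0.06004087 0.60089106]
```

View pics/w1.png

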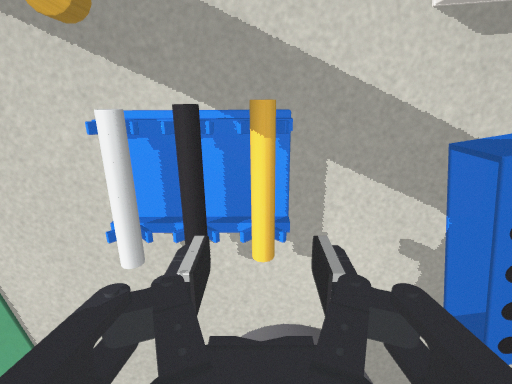

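The wrist view shows the brass rod at (262,180), between the finger tips in x, with its neighbours well clear. Descending.

```bash
python3 - <<'E'
from h import *
go([.585,-.2645,.05],down(np.radians(-3.6)))
E
```

```text
lin [-0.21  0.08 15.04] rot [-0.0005 -0.0001 -0.0019] rows 3.007421888432579 0.012980483881054038
```

>>> drive_tool:
  grip: [5.5,5.5,5.5,5.5,5.5,5.5,1.5,1.5,1.5,1.5,1.5,1.5]
  linear:
    - [-0.2,0.1,4]
    - [-0.2,0.1,8]
    - [-0.2,0.1,12]
    - [-0.2,0.1,15]
    - [-0.2,0.1,15]
    - [-0.2,0.1,15]
    - [-0.2,0.1,15]
    - [-0.2,0.1,15]
    - [-0.2,0.1,15]
    - [-0.2,0.1,15]
    - [-0.2,0.1,15]
    - [-0.2,0.1,15]
  delta_rot:
    - [0,0,0]
    - [0,0,0]
    - [0,0,0]
    - [0,0,0]
    - [0,0,0]
    - [0,0,0]
    - [0,0,0]
    - [0,0,0]
    - [0,0,0]
    - [0,0,0]
    - [0,0,0]
    - [0,0,0]

```text
t: 2.55
ee_pos: [0.5859, -0.2649, 0.0341]
orientation: [0.001, 0.729, 0.684, -0.0]
contact_force: [-6.2, -0.6, 8.2]
finger_gap: 0.0225
grip_force: 58.4
```

```bash
python3 - <<'E'
from h import *
q=np.radians(5.6); M=np.array([[np.cos(q),-np.sin(q)],[np.sin(q),np.cos(q)]])
p=np.array([.5993,.1183])+M@[.07,-.0]
print(p); go([*p,.17],down(q)); go([*p,.17],down(q+np.pi))
E
```

```text
[0.66896592 0.1251308 ]
lin [ 39.43   5.8  -11.8 ] rot [ 0.0012  0.0023 -0.1621] rows 8.31286796148557 1.0811815005293974
lin [ 39.43   5.8  -11.8 ] rot [ 3.4000e-03 -1.8000e-03  2.9795e+00] rows 8.31286796148557 19.873550517740505
```

>>> drive_tool:
  grip: [1.5,1.5,1.5,1.5,1.5,1.5]
  linear:
    - [0,0,-1]
    - [0,0,-3]
    - [0,0,-6]
    - [0,0,-10]
    - [0,0,-14]
    - [0,0,-14]
  delta_rot:
    - [0,0,0]
    - [0,0,0]
    - [0,0,0]
    - [0,0,0]
    - [0,0,0]
    - [0,0,0]

```text
t: 3.15
ee_pos: [0.5886, -0.2651, 0.179]
orientation: [0.005, 0.729, 0.684, 0.002]
contact_force: [0.4, 0.2, -1.9]
finger_gap: 0.0216
grip_force: 59.4
```

```bash
python3 - <<'E'
from h import *
p=[.669,.125]; go([*p,.19],down(np.radians(5.6)))
im,W=cloud("wrist","pics/w2.png")
E
```

```text
lin [39.45  5.52  0.68] rot [ 0.0101  0.0045 -0.1616] rows 7.968189289165764 1.080477558241052
```

View pics/w2.png

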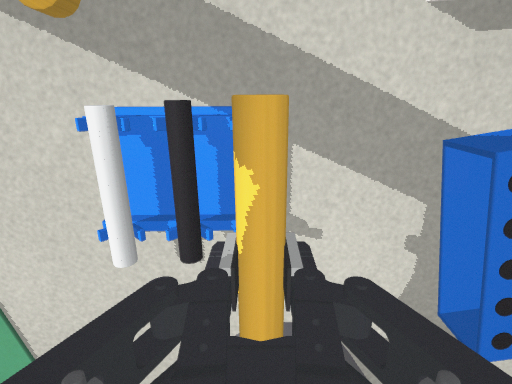

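The rod is held centrally; its body runs from (260,95) to (262,335) and the other rods are undisturbed. Now I'll carry it to the far side of the rig.

>>> drive_tool:
  grip: [1.5,1.5,1.5,1.5,1.5,1.5,1.5,1.5,1.5,1.5,1.5,1.5]
  linear:
    - [3,0.4,0]
    - [7,1,0]
    - [11,1.5,0]
    - [15,2,0]
    - [19,2.6,0]
    - [23,3.2,0]
    - [27,3.8,0]
    - [31,4.3,0]
    - [35,4.9,0]
    - [38,5.3,0]
    - [39.4,5.5,0]
    - [39.4,5.5,0]
  delta_rot:
    - [0,0,0]
    - [0,0,-0.03]
    - [0,0,-0.06]
    - [0,0,-0.09]
    - [0,0,-0.12]
    - [0,0,-0.16]
    - [0,0,-0.16]
    - [0,0,-0.16]
    - [0,0,-0.16]
    - [0,0,-0.16]
    - [0,0,-0.16]
    - [0,0,-0.16]

```text
t: 4.4
ee_pos: [0.6655, 0.1274, 0.1694]
orientation: [-0.001, 0.671, 0.741, -0.001]
contact_force: [0.7, -0.1, -3.9]
finger_gap: 0.0221
grip_force: 59.3
```

```bash
python3 - <<'E'
from h import *
np.set_printoptions(suppress=True,precision=4)
for n in("wrist","top"):
    im,W=cloud(n,f"pics/{n}3.png"); np.savez(f"{n}3.npz",im=im,W=W)
    hsv=cv2.cvtColor(im,cv2.COLOR_BGR2HSV); H,S,V=[hsv[...,i].astype(int) for i in range(3)]
    m=(H>8)&(H<30)&(S>100)&(W[...,2]>.12)&(W[...,1]>0)&(W[...,0]>.6); P=W[m]
    print(n,"rod",len(P),cv2.minAreaRect((P[:,:2]*1000).astype(np.float32)),np.percentile(P[:,2],[5,50,95]),np.polyfit(P[:,1],P[:,2],1))
    m=(S<50)&(V>110)&(abs(W[...,2]-.012)<.005)&(abs(W[...,0]-.6)<.1)&(abs(W[...,1]-.09)<.16)
    print("plate",m.sum(),cv2.minAreaRect((W[m][:,:2]*1000).astype(np.float32)))
o=env.get_obs();print(o["ee_pos"],R.from_quat(np.roll(o["orientation"],-1)).as_matrix())
a=cv2.imread("pics/wrist3.png"); b=cv2.imread("pics/top3.png")[100:200,190:330]
cv2.imwrite("pics/c3.png",np.hstack([a[:, :400],cv2.resize(b,(400,286)) if 0 else cv2.copyMakeBorder(cv2.resize(b,(400,286)),0,98,0,0,0)]))
E
```

```text
wrist rod 12196 ((663.1463623046875, 145.229248046875), (23.9901065826416, 124.144287109375), 5.817346096038818) [0.1891 0.1954 0.1973] [0.0032 0.1941]
plate 15700 ((601.3685913085938, 94.83991241455078), (128.5205535888672, 267.34942626953125), 4.996018409729004)
top rod 58 ((656.2615356445312, 196.5998077392578), (19.11644172668457, 14.534193992614746), 1.814042329788208) [0.1884 0.1953 0.1991] [0.0625 0.1825]
plate 750 ((601.6685180664062, 92.25474548339844), (140.0407257080078, 295.7943420410156), 7.729407787322998)
[0.6655 0.125  0.1702] [[-0.0959  0.9954 -0.0018]
 [ 0.9954  0.0959 -0.001 ]
 [-0.0008 -0.0019 -1.    ]]
```

View pics/c3.png

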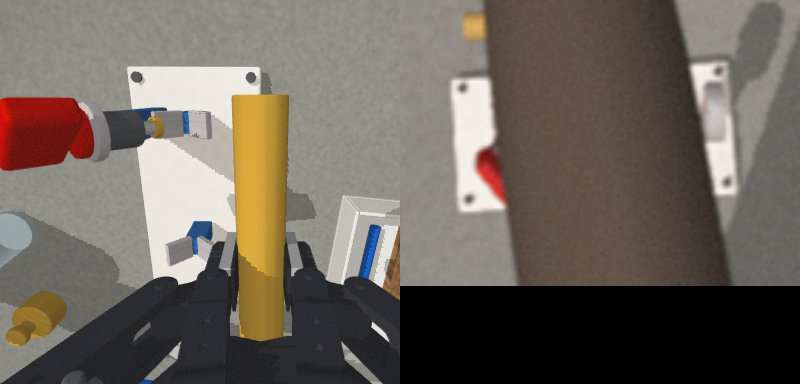

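Left panel: the clamp side of the rig with the vee at (185,125), brass shoe (155,127), housing (120,130), collar (92,130), knob (40,130); the second vee is at (195,240). The rod is held level. I'll fit the vee faces in the depth data to locate the rig precisely.

```bash
cat > v.py <<'E'
from h import *
np.set_printoptions(suppress=True,precision=1,linewidth=150)
z=np.load("wrist3.npz"); W=z["W"]; im=z["im"]
q=np.radians(5.6); o=np.array([.5993,.1183]); M=np.array([[np.cos(q),-np.sin(q)],[np.sin(q),np.cos(q)]])
P=W.reshape(-1,3).copy(); P[:,:2]=(P[:,:2]-o)@M; P*=1000
P=P[~np.isnan(P).any(1)]
pl=P[(abs(P[:,2]-12)<4)&(abs(P[:,0])<90)&(abs(P[:,1])<140)]
for y in range(-20,110,10):
    s=pl[abs(pl[:,1]-y)<2]; 
    if len(s): print(y,s[:,0].min(),s[:,0].max(),end="; ")
print("\nymax",[round(pl[abs(pl[:,0]-x)<3][:,1].max(),1) for x in range(-50,60,20)])
for s0 in(-60,60):
    s=P[(abs(P[:,1]-s0)<16)&(P[:,2]>40)&(P[:,2]<78)&(abs(P[:,0])<26)]
    print("vee",s0,len(s),"y",np.percentile(s[:,1],[2,98]),"x",np.percentile(s[:,0],[2,98]),"ztop",np.percentile(s[:,2],98))
    for x in range(-24,26,4):
        t=s[abs(s[:,0]-x)<2]
        if len(t)>3: print(x,len(t),np.percentile(t[:,2],[10,50,90]),"y",np.percentile(t[:,1],[2,98]))
E
python3 v.py
```

```text
-20 -63.67621624985255 36.7390824325055; -10 -63.50648366029575 36.93761030187555; 0 -63.52447629060891 36.312391126519344; 10 -62.73940850586436 36.58478718783306; 20 -63.62105407808823 36.82786765251338; 30 -63.30379404390715 36.07218023716876; 40 -54.484971306838325 36.4732993100637; 50 16.239642098760932 36.67290863631884; 60 15.631731231497726 35.93675745927364; 70 -62.545683468096314 36.43023957978032; 80 -62.97630908876341 36.576217755472975; 90 -63.225981304862344 65.19479639404173; 100 -63.20602233704341 65.20078413838141; 
ymax [np.float64(110.5), np.float64(109.5), np.float64(109.5), np.float64(109.5), np.float64(109.5), np.float64(109.5)]
vee -60 1083 y [-69.5 -48.5] x [-22.4  18.6] ztop 72.88308532636302
-24 28 [69.1 70.6 71.4] y [-69.8 -48.6]
-20 103 [70.3 72.3 73.4] y [-69.4 -48.5]
-16 126 [66.6 69.  70.9] y [-69.8 -48.4]
-12 122 [62.7 65.1 67. ] y [-69.9 -48.4]
-8 133 [50.  60.8 63. ] y [-69.3 -48.5]
-4 133 [47.4 56.5 59.2] y [-69.4 -48.9]
0 91 [46.2 53.7 54.4] y [-68.6 -50.1]
4 77 [44.5 56.3 58.1] y [-69.5 -48.8]
8 92 [45.7 60.  62.4] y [-69.1 -48.6]
12 89 [46.3 63.8 66. ] y [-69.5 -48.3]
16 64 [64. 68. 70.] y [-66.1 -48.5]
20 24 [66.5 70.5 72.5] y [-55.8 -48.2]
vee 60 1333 y [49.9 71. ] x [-19.1  24.4] ztop 73.33447618221912
-24 7 [69.8 70.9 71.6] y [51.8 71.1]
-20 30 [71.4 72.5 73.1] y [49.8 71.3]
-16 75 [67.6 69.5 71.2] y [49.6 71.2]
-12 169 [63.9 65.9 67.6] y [49.9 71. ]
-8 161 [60.1 61.8 63.8] y [50.1 70.8]
-4 154 [55.5 57.6 59.5] y [49.8 70.6]
0 109 [53.2 53.9 55.5] y [51.7 69.3]
4 83 [53.7 56.4 58.1] y [50.5 70.1]
8 93 [58.6 60.1 62.1] y [50.  70.7]
12 100 [62.5 64.2 65.8] y [49.8 70.9]
16 104 [66.7 68.1 69.8] y [50.1 71.1]
20 123 [70.4 72.3 73.6] y [49.9 71.2]
24 125 [69.4 71.2 72.8] y [49.8 70.5]
```

```bash
cat >> h.py <<'E'
RQ=np.radians(5.65); RO=np.array([.6000,.1191,0]); RM=R.from_euler("z",RQ).as_matrix()
OFF=np.array([-.0005,.0024,.015])   # rod centre minus ee
def rodto(x,y,z):
    o=env.get_obs(); print("rod now rig mm",(RM.T@(o["ee_pos"]+OFF-RO)*1000).round(1))
    go(RO+RM@np.array([x,y,z])/1000-OFF,down(np.radians(5.5)),False)
E
python3 -c "
from h import *
rodto(49,0,121);rodto(19,0,91)"
```

```text
rod now rig mm [ 65.5   1.8 185.2]
lin [-0.18 -1.64  6.43] rot [-0.0019  0.0008  0.    ] rows 1.3271393270184366 0.013671510662876845
rod now rig mm [ 65.5   1.8 185.2]
lin [-0.19 -4.63  9.43] rot [-0.0019  0.0008  0.    ] rows 2.1022866987887197 0.013671510662876845
```

>>> drive_tool:
  grip: [1.5,1.5,1.5,1.5,1.5,1.5,1.5,1.5,1.5,1.5]
  linear:
    - [-0.1,-0.5,2]
    - [-0.2,-1,4]
    - [-0.2,-1.6,6.4]
    - [-0.2,-2.4,7.2]
    - [-0.2,-3.1,7.9]
    - [-0.2,-3.9,8.7]
    - [-0.2,-4.6,9.4]
    - [-0.2,-4.6,9.4]
    - [-0.2,-4.6,9.4]
    - [-0.2,-4.6,9.4]
  delta_rot:
    - [0,0,0]
    - [0,0,0]
    - [0,0,0]
    - [0,0,0]
    - [0,0,0]
    - [0,0,0]
    - [0,0,0]
    - [0,0,0]
    - [0,0,0]
    - [0,0,0]

```text
t: 5.5
ee_pos: [0.6211, 0.1189, 0.0779]
orientation: [0.0, 0.673, 0.74, 0.0]
contact_force: [0.2, 0.0, -2.5]
finger_gap: 0.0219
grip_force: 59.3
```

```bash
python3 -c "
from h import *
rodto(0,0,71.5)
im,W=cloud('wrist','pics/w4.png')
P=W.reshape(-1,3)-RO; P=P@RM*1000; P=P.reshape(384,512,3)
hsv=cv2.cvtColor(im,cv2.COLOR_BGR2HSV); H,S,V=[hsv[...,i].astype(int) for i in range(3)]
m=(H>8)&(H<30)&(S>100)&(abs(P[...,0]-20)<20)&(P[...,2]>85)&(P[...,1]>15)&(P[...,1]<110)
Q=P[m]; print(len(Q),cv2.minAreaRect(Q[:,:2].astype(np.float32)),np.percentile(Q[:,2],[50,90,98]),Q[:,1].max())
for y in(30,50,70): s=Q[abs(Q[:,1]-y)<4]; print(y,s[:,0].min(),s[:,0].max(),np.percentile(s[:,2],95))
"
```

```text
rod now rig mm [20.7  0.2 92.9]
lin [-0.03 -2.08  2.14] rot [ 0.0013 -0.0001 -0.0005] rows 0.5964365036003793 0.009032614893228336
7750 ((20.39896011352539, 46.39310073852539), (62.79560852050781, 23.960432052612305), 89.94509887695312) [103.99322528 105.56303122 106.25510588] 77.80192126084066
30 8.685025297390785 32.36682723382187 105.748726895027
50 8.566520901432797 32.3066827231483 105.89106714704714
70 8.437932283555936 32.401806094219154 105.93056844068857
```

View pics/w4.png

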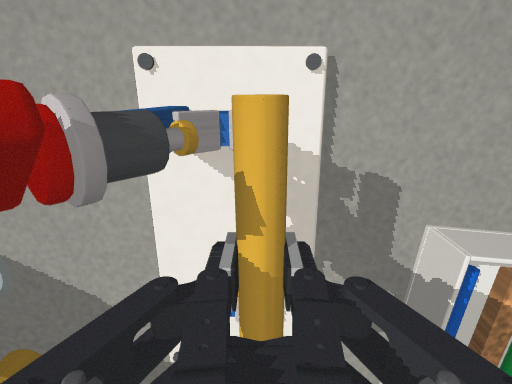

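Rod level at (260,200), the shoe at (185,138) to its left, everything clear. Now I'll slide it in at 45°.

>>> drive_tool:
  grip: [1.5,1.5,1.5,1.5,1.5,1.5,1.5,1.5,1.5,1.5,1.5,1.5]
  linear:
    - [0,-0.3,0.3]
    - [0,-0.6,0.6]
    - [0.1,-0.9,0.9]
    - [0.1,-1.2,1.2]
    - [0.1,-1.5,1.5]
    - [0.1,-1.7,1.7]
    - [0.1,-1.85,1.85]
    - [0.1,-1.95,1.95]
    - [0.1,-2.05,2.05]
    - [0.1,-2.05,2.1]
    - [0.1,-2.05,2.1]
    - [0.1,-2.05,2.1]
  delta_rot:
    - [0,0,0]
    - [0,0,0]
    - [0,0,0]
    - [0,0,0]
    - [0,0,0]
    - [0,0,0]
    - [0,0,0]
    - [0,0,0]
    - [0,0,0]
    - [0,0,0]
    - [0,0,0]
    - [0,0,0]

```text
t: 6.75
ee_pos: [0.6001, 0.1182, 0.0564]
orientation: [0.0, 0.672, 0.74, 0.0]
contact_force: [-0.2, 0.3, -3.7]
finger_gap: 0.0219
grip_force: 59.3
```

```bash
cat > rc.py <<'E'
from h import *
rodto(0,0,70); o=env.get_obs(); print(o["contact_force"])
im,W=cloud('wrist','pics/w5.png')
P=W.reshape(-1,3)-RO; P=P@RM*1000; P=P.reshape(384,512,3)
hsv=cv2.cvtColor(im,cv2.COLOR_BGR2HSV); H,S,V=[hsv[...,i].astype(int) for i in range(3)]
m=(H>8)&(H<30)&(S>100)&(abs(P[...,0])<20)&(P[...,2]>70)&(P[...,2]<90)&(P[...,1]>15)&(P[...,1]<110)
Q=P[m]; print(len(Q),np.percentile(Q[:,2],[50,90,98]),Q[:,1].max())
for y in(30,45,75): s=Q[abs(Q[:,1]-y)<3]; print(y,s[:,0].min(),s[:,0].max(),np.percentile(s[:,2],95))
E
python3 rc.py
```

```text
rod now rig mm [-0.3  1.5 71.4]
lin [-0.15  0.03  0.14] rot [ 0.0002  0.     -0.    ] rows 0.04123693593999066 0.0013868065435499038
[-0.21208639  0.2517339  -3.72579378]
7739 [82.54969042 84.09035996 85.04932125] 79.15696214117517
30 -12.458714475319441 10.828484590810334 84.17854812674825
45 -12.339933530030569 11.051257034026625 84.31154858981823
75 -12.38764469424722 11.212815464329696 84.30981059278952
```

>>> drive_tool:
  grip: [1.5,1.5,1.5,1.5,1.5]
  linear:
    - [0,0.05,0.05]
    - [0,0.05,0.1]
    - [0,0.05,0.15]
    - [0,0.05,0.18]
    - [0,0.05,0.18]
  delta_rot:
    - [0,0,0]
    - [0,0,0]
    - [0,0,0]
    - [0,0,0]
    - [0,0,0]

```text
t: 7.3
ee_pos: [0.6005, 0.1183, 0.0546]
orientation: [0.0, 0.672, 0.74, 0.0]
contact_force: [0.3, -0.5, -2.8]
finger_gap: 0.0217
grip_force: 59.4
```

>>> drive_tool:
  grip: [1.5,1.5,1.5,1.5]
  linear:
    - [0,0,0.05]
    - [0,0,0.1]
    - [0,0,0.12]
    - [0,0,0.12]
  delta_rot:
    - [0,0,0]
    - [0,0,0]
    - [0,0,0]
    - [0,0,0]

```text
t: 7.7
ee_pos: [0.6007, 0.1183, 0.0543]
orientation: [0.0, 0.672, 0.74, 0.001]
contact_force: [-3.4, -0.3, 6.2]
finger_gap: 0.0222
grip_force: 60.1
```

Seated in contact with a light force. Releasing, then retreating upward and away in +x.

>>> drive_tool:
  grip: [2.6,3.0,4,5,5.5,5.5,5.5,5.5,5.5,5.5,5.5,5.5]
  linear:
    - [0,0,0]
    - [0,0,0]
    - [0,0,0]
    - [0,0,0]
    - [0,0,0]
    - [0,0,-0.5]
    - [0,0,-2]
    - [0,0,-4]
    - [0,1,-7]
    - [0,3,-11]
    - [0,5,-15]
    - [0,5,-15]
  delta_rot:
    - [0,0,0]
    - [0,0,0]
    - [0,0,0]
    - [0,0,0]
    - [0,0,0]
    - [0,0,0]
    - [0,0,0]
    - [0,0,0]
    - [0,0,0]
    - [0,0,0]
    - [0,0,0]
    - [0,0,0]

```text
t: 8.9
ee_pos: [0.6546, 0.1237, 0.2101]
orientation: [0.003, 0.672, 0.74, 0.005]
contact_force: [0.3, 0.4, -0.2]
finger_gap: 0.0553
grip_force: 0.0
```

```bash
python3 rc.py; python3 - <<'E'
from h import *
im,W=cloud('wrist','pics/w6.png'); np.savez("w6.npz",im=im,W=W)
P=((W.reshape(-1,3)-RO)@RM*1000).reshape(384,512,3)
hsv=cv2.cvtColor(im,cv2.COLOR_BGR2HSV); H,S,V=[hsv[...,i].astype(int) for i in range(3)]
m=(H>8)&(H<30)&(S>100)&(abs(P[...,0])<20)&(P[...,2]>60)&(P[...,2]<90)&(abs(P[...,1])<110)
Q=P[m]; print("rod y",Q[:,1].min(),Q[:,1].max())
for y in(-70,-30,0,30,75): s=Q[abs(Q[:,1]-y)<3]; print(y,s[:,0].min(),s[:,0].max(),np.percentile(s[:,2],95)) if len(s) else 0
# knob points in screw frame
c,s=np.cos(np.radians(40)),np.sin(np.radians(40))
S3=np.array([[c,0,s],[0,1,0],[-s,0,c]]).T   # cols: u (rig x leaning), y, axis
S3=np.array([[c,0,-s],[0,1,0],[s,0,c]])     # cols: u=(c,0,s), y, axis=(-s,0,c)
K=((P-np.array([0,60,70]))@S3)
red=((H<8)|(H>172))&(S>130)&(abs(K[...,2]-100)<40)&(abs(K[...,0])<50)&(abs(K[...,1])<50)
q=K[red]; print("knob",len(q),"axis range",np.percentile(q[:,2],[2,98]))
t=q[q[:,2]>108]; print(len(t),cv2.minAreaRect(t[:,:2].astype(np.float32)),t[:,:2].mean(0))
E
```

```text
rod now rig mm [ 54.5   1.6 225.1]
lin [-0.19 -5.62 15.45] rot [ 0.0114 -0.001  -0.0002] rows 3.288757288536684 0.0765003276455165
[ 0.33117927  0.4460121  -0.24742822]
1742 [80.24699639 82.05643621 83.12200936] 78.91202373729138
30 -10.118202368015936 11.641039062921003 82.18888914326203
45 -9.845586171560088 11.509168816058859 82.39415051415
75 -10.450863616330329 12.067842534919038 82.17992713102461
rod y -80.112266006259 78.77379633094998
-70 0.4219106726972047 10.703583089461588 81.93571975573443
-30 -10.465989775997063 11.5754651957292 82.04185163668996
0 -10.29231639489521 11.73198974591526 82.21302102083538
30 -10.000837288857337 11.589796813643321 82.28006788942037
75 -10.41546466772893 11.7967343970267 82.6818069675165
knob 3959 axis range [ 76.06181533 115.13363654]
1337 ((2.834695816040039, 0.15142822265625), (62.00485610961914, 16.024394989013672), 30.94960594177246) [11.83656696  2.74120366]
```

View pics/w6.png

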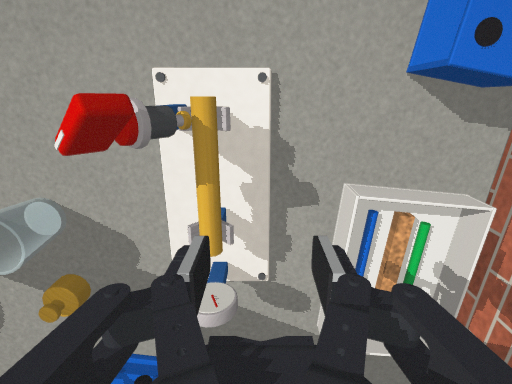

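The rod rests in both vees at (205,170), ends about equal (y −80 to +79 mm). The knob wing is at (95,125) with the white line at its left end, at +31° in the screw plane. Next, align the tool with the screw axis.

```bash
cat >> h.py <<'E'
c40,s40=np.cos(np.radians(40)),np.sin(np.radians(40))
SF=RM@np.array([[c40,0,-s40],[0,1,0],[s40,0,c40]])  # cols u,y,axis in world
def kpose(back,ang,du=0,dy=0):
    "grasp point `back` mm above knob_grip, tool y at ang deg in (u,y)"
    a=np.radians(ang); y=SF@[np.cos(a),np.sin(a),0]; z=-SF[:,2]
    p=RO+RM@np.array([0,.06,.07])+SF@np.array([du,dy,101+back])/1000
    return p,np.stack([np.cross(y,z),y,z],1)
def kgo(*a): go(*kpose(*a))
E
python3 - <<'E'
from h import *
o=env.get_obs(); q=R.from_quat(np.roll(o["orientation"],-1)); p,M=kpose(80,121)
print((q.inv().as_matrix()@M).round(3)); kgo(80,121); kgo(140,121)
p,M=kpose(140,121); print(p)
E
```

```text
[[-0.517  0.856  0.002]
 [-0.657 -0.398  0.641]
 [ 0.549  0.33   0.768]]
lin [  6.06 -15.58   0.97] rot [-0.4136 -0.7293 -2.014 ] rows 3.348427068650275 14.55104604156411
lin [  6.05 -19.42  -3.63] rot [-0.4136 -0.7293 -2.014 ] rows 4.132985497860363 14.55104604156411
[0.43993369 0.16355723 0.25461671]
```

>>> drive_tool:
  grip: [5.5,5.5,5.5,5.5,5.5,5.5,5.5,5.5,5.5,5.5,5.5,5.5]
  linear:
    - [0,0,-4]
    - [1,-3,-8]
    - [3,-7,-8]
    - [6,-11,-8]
    - [6,-15,-8]
    - [6,-19.4,-8]
    - [6,-19.4,-8]
    - [6,-19.4,-8]
    - [6,-19.4,-8]
    - [6,-19.4,-6]
    - [6,-19.4,-5]
    - [6,-19.4,-3.6]
  delta_rot:
    - [-0.4136,-0.7293,-2.014]
    - [-0.4136,-0.7293,-2.014]
    - [-0.4136,-0.7293,-2.014]
    - [-0.4136,-0.7293,-2.014]
    - [-0.4136,-0.7293,-2.014]
    - [-0.4136,-0.7293,-2.014]
    - [-0.4136,-0.7293,-2.014]
    - [-0.4136,-0.7293,-2.014]
    - [-0.4136,-0.7293,-2.014]
    - [-0.4136,-0.7293,-2.014]
    - [-0.4136,-0.7293,-2.014]
    - [-0.4136,-0.7293,-2.014]

```text
t: 10.2
ee_pos: [0.45, 0.1638, 0.2368]
orientation: [0.293, -0.121, 0.946, -0.067]
contact_force: [0.4, 0.2, -0.2]
finger_gap: 0.055
grip_force: 0.0
```

```bash
python3 - <<'E'
from h import *
kgo(140,121);print(env.get_obs()["joint_positions"].round(2))
E
```

```text
lin [-0.37 -0.01 -0.19] rot [-0.0704 -0.1299 -0.3446] rows 0.08289935777653804 2.5011434982185095
[ 0.57 -0.38 -0.61  0.83 -0.36  0.22]
```

>>> drive_tool:
  grip: [5.5,5.5,5.5,5.5]
  linear:
    - [-0.4,0,-0.2]
    - [-0.4,0,-0.2]
    - [-0.4,0,-0.2]
    - [-0.4,0,-0.2]
  delta_rot:
    - [-0.0704,-0.13,-0.345]
    - [-0.0704,-0.13,-0.345]
    - [-0.0704,-0.13,-0.345]
    - [-0.0704,-0.13,-0.345]

```text
t: 10.6
ee_pos: [0.4516, 0.1639, 0.2404]
orientation: [0.333, -0.292, 0.893, -0.075]
contact_force: [-0.3, 0.4, 0.9]
finger_gap: 0.0552
grip_force: 0.0
```

```bash
cat > k.py <<'E'
import sys
from h import *
im,W=cloud('wrist',sys.argv[1])
K=((W.reshape(-1,3)-RO-RM@np.array([0,.06,.07]))@SF*1000).reshape(384,512,3)
hsv=cv2.cvtColor(im,cv2.COLOR_BGR2HSV); H,S,V=[hsv[...,i].astype(int) for i in range(3)]
red=(((H<8)|(H>172))&(S>110)|(S<60)&(V>150))&(abs(K[...,2]-112.5)<6)&(abs(K[...,0])<45)&(abs(K[...,1])<45)
q=K[red]; print(len(q),cv2.minAreaRect(q[:,:2].astype(np.float32)),np.percentile(q[:,2],[10,90]))
x=q[:,:2]-q[:,:2].mean(0); w,v=np.linalg.eigh(x.T@x); print("angle",np.degrees(np.arctan2(v[1,1],v[0,1])))
E
python3 k.py pics/k1.png; python3 - <<'E'
from h import *
kgo(0,121,0,0);print(env.get_obs()["joint_positions"].round(2))
E
```

```text
1106 ((-0.6985645294189453, -0.8310070037841797), (62.289337158203125, 15.548662185668945), 29.9666805267334) [112.3770534  115.57388015]
angle -149.90286397683013
lin [-0.    0.1  14.05] rot [-0.0019 -0.0025 -0.0085] rows 2.809896078215411 0.06052502214797282
[ 0.51 -0.48 -0.72  0.68 -0.26 -0.21]
```

View pics/k1.png

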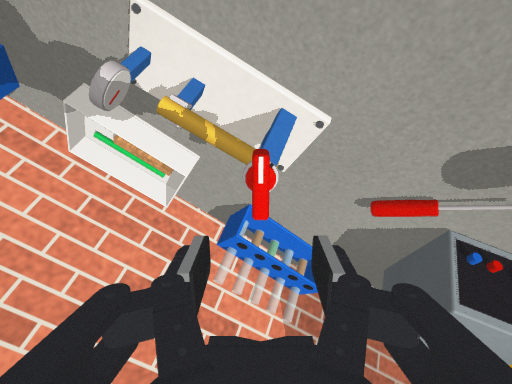

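The wing is at (260,185), upright and centred between the fingers. Advance along the axis and grip.

>>> drive_tool:
  grip: [5.5,5.5,5.5,5.5,5.5,5.5,5.5,1,1,1,1,1]
  linear:
    - [0,0,3]
    - [0,0,6]
    - [0,0,9]
    - [0,0,12]
    - [0,0,13.8]
    - [0,0,13.8]
    - [0,0,13.8]
    - [0,0,13.8]
    - [0,0,13.8]
    - [0,0,13.8]
    - [0,0,13.8]
    - [0,0,13.8]
  delta_rot:
    - [0,0,0]
    - [0,0,0]
    - [0,0,0]
    - [0,0,0]
    - [0,0,0]
    - [0,0,0]
    - [0,0,0]
    - [0,0,0]
    - [0,0,0]
    - [0,0,0]
    - [0,0,0]
    - [0,0,0]

```text
t: 11.85
ee_pos: [0.5416, 0.1745, 0.1388]
orientation: [0.335, -0.292, 0.893, -0.074]
contact_force: [-6.5, 0.8, 4.4]
finger_gap: 0.0151
grip_force: 59.5
```

```bash
cat > q.py <<'E'
from h import *
o=env.get_obs(); q=R.from_quat(np.roll(o["orientation"],-1)).as_matrix()
y=SF.T@q[:,1]; print("ang",np.degrees(np.arctan2(y[1],y[0])).round(2),"axis err",(SF.T@q[:,2]).round(3))
print("grasp in screw frame",((o["ee_pos"]-q[:,2]*env.grasp_offset-RO-RM@[0,.06,.07])@SF*1000).round(1))
print("F",(o["contact_force"]@SF).round(2),"T",(o["ft_torque"]@SF).round(3), o["joint_positions"].round(2))
E
python3 q.py
```

```text
ang 120.6 axis err [ 0.003  0.    -1.   ]
grasp in screw frame [  3.9   0.8 105.2]
F [-2.05  1.43  7.43] T [ 0.239  0.893 -0.045] [ 0.42 -0.25 -0.82  0.32 -0.2  -0.29]
```

```bash
cat > t.py <<'E'
from h import *
import sys
o=env.get_obs(); q=R.from_quat(np.roll(o["orientation"],-1)).as_matrix()
c=RO+RM@[0,.06,.07]; off=SF.T@(o["ee_pos"]-c)
for th in map(float,sys.argv[1:]):
    Q=R.from_rotvec(-SF[:,2]*th); p=c+Q.apply(SF@off)
    print(th,(q.T@(p-o["ee_pos"])*100).round(2),(q.T@Q.as_matrix()@q).shape,R.from_matrix(q.T@Q.as_matrix()@q).as_rotvec().round(4))
E
python3 t.py .12 .24 .36 .48 .6
```

```text
0.12 [ 0.02 -0.04  0.  ] (3, 3) [3.0e-04 1.0e-04 1.2e-01]
0.24 [ 0.04 -0.09  0.  ] (3, 3) [0.0005 0.0003 0.24  ]
0.36 [ 0.07 -0.13 -0.  ] (3, 3) [0.0008 0.0004 0.36  ]
0.48 [ 0.1  -0.16 -0.  ] (3, 3) [0.0011 0.0005 0.48  ]
0.6 [ 0.14 -0.19 -0.  ] (3, 3) [0.0014 0.0006 0.6   ]
```

>>> drive_tool:
  grip: [1,1,1,1,1,1]
  linear:
    - [0,0,0]
    - [0,-0.1,0]
    - [0.1,-0.1,0]
    - [0.1,-0.15,0]
    - [0.1,-0.2,0]
    - [0.1,-0.2,0]
  delta_rot:
    - [0,0,0.12]
    - [0,0,0.24]
    - [0,0,0.36]
    - [0,0,0.48]
    - [0,0,0.6]
    - [0,0,0.6]

```text
t: 12.45
ee_pos: [0.5422, 0.1723, 0.1391]
orientation: [0.342, -0.015, 0.939, 0.029]
contact_force: [-5.5, 0.9, 4.9]
finger_gap: 0.0153
grip_force: 59.3
```

```bash
python3 q.py
```

```text
ang 86.11 axis err [ 0.003  0.    -1.   ]
grasp in screw frame [  4.3  -1.4 105.2]
F [-0.99  1.39  7.28] T [ 0.276  0.843 -0.064] [ 0.41 -0.25 -0.82  0.32 -0.2   0.31]
```

>>> drive_tool:
  grip: [1,1]
  linear:
    - [0,-0.03,0]
    - [0,-0.03,0]
  delta_rot:
    - [0,0,0.1]
    - [0,0,0.1]

```text
t: 12.65
ee_pos: [0.5422, 0.1719, 0.139]
orientation: [0.34, 0.032, 0.939, 0.046]
contact_force: [-6.6, 0.1, 5.2]
finger_gap: 0.015
grip_force: 59.3
```

```bash
python3 q.py|grep -v grasp
```

```text
ang 80.42 axis err [ 0.003  0.    -1.   ]
F [-1.72  0.8   8.22] T [0.191 0.84  0.017] [ 0.41 -0.25 -0.82  0.32 -0.2   0.41]
```

>>> drive_tool:
  grip: [1,1]
  linear:
    - [0,-0.03,0]
    - [0,-0.03,0]
  delta_rot:
    - [0,0,0.1]
    - [0,0,0.1]

```text
t: 12.85
ee_pos: [0.5422, 0.1716, 0.139]
orientation: [0.338, 0.079, 0.936, 0.062]
contact_force: [-5.8, 1.2, 5.7]
finger_gap: 0.0152
grip_force: 59.4
```

```bash
python3 q.py|grep -v grasp
```

```text
ang 74.69 axis err [ 0.003 -0.    -1.   ]
F [-0.62  1.74  7.99] T [ 0.124  0.818 -0.084] [ 0.41 -0.25 -0.82  0.32 -0.2   0.51]
```

```bash
echo 'print("tau6",o["tau"].round(3))' >> q.py; python3 q.py; python3 - <<'E'
from h import *
im,_=env.snapshot("wrist"); cv2.imwrite("pics/w7.png",im)
o=env.get_obs();print(o["t"],o["tau"].round(3))
E
```

```text
ang 74.69 axis err [ 0.003 -0.    -1.   ]
grasp in screw frame [  4.2  -2.1 105.2]
F [-0.62  1.74  7.99] T [ 0.124  0.818 -0.084] [ 0.41 -0.25 -0.82  0.32 -0.2   0.51]
tau6 [ -1.192 -19.701  37.812  -6.547  -0.823   0.419]
12.9 [-1.1830e+00 -1.9684e+01  3.7816e+01 -6.5550e+00 -8.1500e-01  3.5000e-02]
```

>>> drive_tool:
  grip: [1,1]
  linear:
    - [0,-0.03,0]
    - [0,-0.03,0]
  delta_rot:
    - [0,0,0.1]
    - [0,0,0.1]

```text
t: 13.1
ee_pos: [0.5421, 0.1712, 0.1389]
orientation: [0.334, 0.126, 0.931, 0.079]
contact_force: [-5.2, 1.1, 5.4]
finger_gap: 0.0149
grip_force: 59.4
```

```bash
python3 q.py|grep -v grasp
```

```text
ang 68.98 axis err [ 0.003 -0.    -1.   ]
F [-0.37  1.61  7.4 ] T [0.112 0.879 0.045] [ 0.41 -0.25 -0.82  0.32 -0.2   0.61]
tau6 [ -1.189 -19.652  37.86   -6.616  -0.757   0.568]
```

>>> drive_tool:
  grip: [1,1,1,1,1]
  linear:
    - [0,0,0]
    - [0,-0.03,0]
    - [0,-0.03,0]
    - [0,-0.03,0]
    - [0,-0.03,0]
  delta_rot:
    - [0,0,0.05]
    - [0,0,0.1]
    - [0,0,0.1]
    - [0,0,0.1]
    - [0,0,0.1]

```text
t: 13.6
ee_pos: [0.542, 0.1709, 0.1388]
orientation: [0.33, 0.171, 0.924, 0.095]
contact_force: [-5.5, 0.3, 4.8]
finger_gap: 0.0153
grip_force: 59.4
```

```bash
python3 q.py|grep -v grasp
```

```text
ang 63.37 axis err [ 0.003 -0.    -1.   ]
F [-1.07  0.8   7.16] T [0.08  0.92  0.064] [ 0.41 -0.25 -0.82  0.32 -0.2   0.7 ]
tau6 [ -1.093 -19.535  37.936  -6.698  -0.695   0.045]
```

View pics/w7.png

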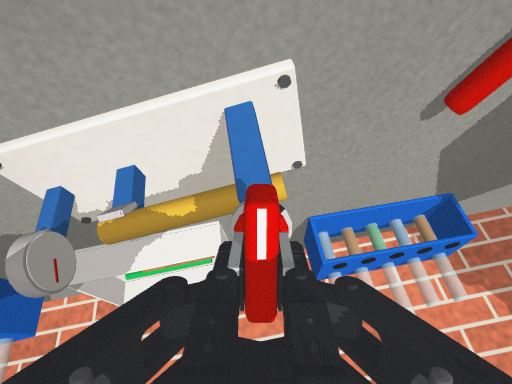

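T turned so far is 1.0 rad. With the start anywhere in 0–0.35 and the stop at 1.0–1.15, a total of about 1.53 rad guarantees 0.38–0.88 rad of slip (1–3 clicks). I'll finish with 0.53 more.

```bash
python3 t.py .25 .53
```

```text
0.25 [ 0.03 -0.12 -0.  ] (3, 3) [ 6.0e-04 -2.0e-04  2.5e-01]
0.53 [ 0.1  -0.23 -0.  ] (3, 3) [ 1.4e-03 -5.0e-04  5.3e-01]
```

>>> drive_tool:
  grip: [1,1,1,1,1,1,1,1]
  linear:
    - [0,0,0]
    - [0,-0.1,0]
    - [0,-0.1,0]
    - [0.1,-0.15,0]
    - [0.1,-0.2,0]
    - [0.1,-0.2,0]
    - [0.1,-0.2,0]
    - [0.1,-0.2,0]
  delta_rot:
    - [0,0,0.1]
    - [0,0,0.2]
    - [0,0,0.3]
    - [0,0,0.4]
    - [0,0,0.5]
    - [0,0,0.53]
    - [0,0,0.53]
    - [0,0,0.53]

```text
t: 14.4
ee_pos: [0.5411, 0.1693, 0.1379]
orientation: [0.294, 0.407, 0.846, 0.178]
contact_force: [-4.9, 0.5, 5.5]
finger_gap: 0.0152
grip_force: 59.2
```

```bash
python3 q.py
```

```text
ang 32.99 axis err [ 0.003 -0.001 -1.   ]
grasp in screw frame [  2.5  -4.2 105.2]
F [-0.16  0.94  7.27] T [-0.035  0.709  0.053] [ 0.41 -0.25 -0.83  0.32 -0.2   1.23]
tau6 [ -0.677 -19.573  37.484  -6.37   -0.511   0.064]
```

Total turn is 1.53 rad. Now open gently, back off along the axis and check.

>>> drive_tool:
  grip: [2.0,3.0,4.5,4.5,4.5,4.5,4.5,4.5,4.5,4.5]
  linear:
    - [0,0,0]
    - [0,0,0]
    - [0,0,0]
    - [0,0,0]
    - [0,0,-1]
    - [0,0,-3]
    - [0,0,-6]
    - [0,0,-10]
    - [0,0,-14]
    - [0,0,-14]
  delta_rot:
    - [0,0,0]
    - [0,0,0]
    - [0,0,0]
    - [0,0,0]
    - [0,0,0]
    - [0,0,0]
    - [0,0,0]
    - [0,0,0]
    - [0,0,0]
    - [0,0,0]

```text
t: 15.4
ee_pos: [0.4507, 0.1609, 0.25]
orientation: [0.295, 0.407, 0.845, 0.181]
contact_force: [1.3, 0.0, 0.0]
finger_gap: 0.0449
grip_force: 0.0
```

```bash
python3 k.py pics/k2.png; python3 - <<'E'
from h import *
im,W=cloud('wrist'); P=((W.reshape(-1,3)-RO)@RM*1000).reshape(384,512,3)
hsv=cv2.cvtColor(im,cv2.COLOR_BGR2HSV); H,S,V=[hsv[...,i].astype(int) for i in range(3)]
m=(H>8)&(H<30)&(S>100)&(abs(P[...,0])<20)&(P[...,2]>60)&(P[...,2]<90)&(abs(P[...,1])<110)
Q=P[m]; print("rod y",Q[:,1].min(),Q[:,1].max())
for y in(-70,-30,0,30,75): s=Q[abs(Q[:,1]-y)<3]; print(y,s[:,0].min(),s[:,0].max(),np.percentile(s[:,2],95)) if len(s) else 0
cv2.imwrite("pics/k2c.png",cv2.resize(im,(768,576)))
E
```

```text
1071 ((-0.7362470626831055, -0.037754058837890625), (15.748957633972168, 62.71331787109375), 33.08311462402344) [112.71155547 115.60849283]
angle 123.91187947623446
rod y -80.24484426503685 79.33609688494242
-70 -13.169205911978178 -10.936355934759622 73.80317144816381
-30 -13.229042723776681 4.676954041834126 81.34112720236665
0 -13.577945671766663 5.22640710910459 81.73671251211665
30 -12.483339111291219 -9.037912719056184 75.56117067933987
75 -12.245930770914661 5.106386546204314 81.94769166158126
```

View pics/k2c.png

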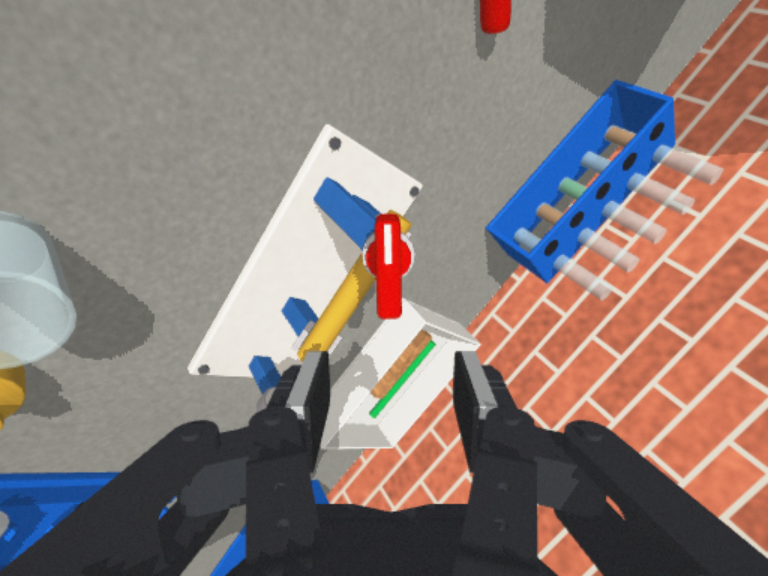

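The knob at (388,265) has turned about 1.51 rad and is free. The rod at (340,310) still lies seated in both vees.

```bash
python3 -c "
from bench import env
print(env.hand_in())"
```

```text
the job is handed in; nothing more can be done
None
```

I laid the brass rod in both vees, ends even to about 1 mm, turned the knob about 1.5 rad clockwise, let go and handed the job in; I did not sense the clicks directly, but the stated screw limits put the slip at 0.36–0.86 rad, which is one to three clicks.

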